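# Load a small cheese for pressing

### The job

Set up one small cheese for pressing on the white draining board, building the stack in this order: stand the blue mould upright in the middle of the board, set the pale young cheese down inside it, lay the green follower disc flat and centred on the cheese, and finally stand the dark steel weight centred on the follower, its orange knob up. Leave the red waxed cheese, the metal cup and the pile of cheese slabs where they are.

Things in the scene. Friction and masses are not known exactly. Their poses are not given: they have to be found in the camera images.
- board: The target: round white plastic draining board with dark slots, 110 mm across, 12 mm thick, fixed flat on the steel table (it cannot be pushed). Origin: centre of the underside, z up; its flat top is at 12 mm.
- mould: Blue round cheese mould (open cup with rows of small dark drain holes), loose, upright. Outside diameter 68 mm, height 38 mm, wall 3.5 mm (inside diameter 61 mm), floor 5 mm thick, about 0.1 kg. Origin: centre of the underside, z up; grip it across the outside.
- cheese: Small pale-yellow young cheese, a firm plain cylinder 50 mm across and 58 mm high, loose, standing upright, about 0.12 kg. Origin: centre of the underside, z up; its top is at 58 mm. In the mould it has 5.5 mm of play all round and stands 25 mm above the mould's rim.
- follower: Green plastic follower (pressing disc), 56 mm across, 18 mm thick, loose, lying flat, 0.05 kg. Origin: centre of the underside, z up; its flat top is at 18 mm. Grip it across the edge.
- weight: Dark steel pressing weight with an orange knob, loose, upright, about 0.65 kg: body 54 mm across from 0 to 38 mm height, thin neck 18 mm across, then an orange cylindrical knob 26 mm across from 48 to 70 mm height (its top). Origin: centre of the underside, z up; the knob is on the axis.
- waxed: Bystander: dark-red waxed cheese, 90 mm across, 42 mm high, loose. Origin: centre of the underside, z up; not to be moved.
- cup: Bystander: plain metal cup, 72 mm across the rim, 65 mm high, loose. Origin: centre of the underside, z up; not to be moved.
- slabs: Bystander: pile of three pale cheese slabs (one piece), about 88 x 130 mm, 67 mm high, loose, at the far side. Origin: centre of the underside, z up; not to be moved.
There are look-alikes about, which are no part of the job. There is more than one size of the board; the job needs the middle-sized.

How it is judged (in metres and radians):
On the way, in this order (a step that is already met when the one before it is completed fails the run):
1. the blue mould stands upright on the white draining board (horizontal distance between mould and board below 0.015 m and z of mould in the frame of board between 0.007 and 0.017 m and angle between mould's own z axis and vertical below 0.12 rad), for 0.2 s.
2. the young cheese stands on the floor of the mould (horizontal distance between cheese and mould below 0.01 m and z of cheese in the frame of mould between 0 and 0.01 m and angle between cheese's own z axis and vertical below 0.12 rad), for 0.2 s.
3. the green follower lies flat on the cheese (horizontal distance between follower and cheese below 0.012 m and z of follower in the frame of cheese between 0.053 and 0.063 m and angle between follower's own z axis and vertical below 0.12 rad), for 0.2 s.
4. the steel weight stands on the follower (horizontal distance between weight and follower below 0.012 m and z of weight in the frame of follower between 0.013 and 0.023 m and angle between weight's own z axis and vertical below 0.12 rad), for 0.2 s.
At the end, for the whole second after the job is handed in: Mould upright within 15 mm of the board's middle, cheese on the mould floor (axes within 10 mm), follower on the cheese and weight knob up on the follower (each within 12 mm); all seated (heights within 5 mm), tilted under 0.12 rad, released and at rest (all of step 1 and all of step 2 and all of step 3 and all of step 4 and linear speed of each of mould, cheese, follower, weight below 0.02 m/s and angular speed of each of mould, cheese, follower, weight below 0.2 rad/s); the robot touches nothing.
It fails at once if the red waxed cheese, the cup or the pile of slabs is moved by more than 20 mm (distance of any of waxed, cup, slabs from where it was at the start of the episode above 0.02 m).
It also fails if it takes over 128 s, if anything falls off the work surface, if the arm or the gripper's body presses on something with over 40 N, if the wrist force passes 120 N, or if a joint passes its speed limit or range.

### The arm

A 6-joint arm with a two-finger parallel gripper is mounted at the origin on the work surface. World frame = base frame: x ahead of the robot, y to its left, z up, the work surface at z = 0. Lengths are in mm, angles in rad, forces in N, time in s.
With the tool pointing down it reaches from about 300 to 850 mm from the base axis. Payload 4.2 kg.
Tool frame: the origin (TCP) lies on the mounting face of the last link; the fingertips stand 191 mm ahead of it and the grasp point (between the pads) lies 172 mm ahead of it (arm.grip_point_offset is the distance from the TCP to the grasp point, in mm); z points along the fingers, y is the line along which they close (so a half turn about z gives the same grasp; the last joint's range is limited). The gripper opens to 91 mm and grips with 3 to 60 N. Pads are 32 mm wide; open, the fingers measure 118 mm over their backs; the gripper's body (76 mm by 178 mm) begins 60 mm behind the grasp point.
Start: joints at [-1.187, 0.32, 1.565, -0, 1.257, -0.02], TCP at [225.925, -528.754, 404.776] pointing down, gripper open.
Joint ranges: [-3.11, 3.11], [-0.84, 2.01], [0.21, 2.61], [-1.34, 4.49], [0.05, 2.63], [-2.56, 2.56]. Speed limits (rad/s): [2.57, 2.57, 3.14, 3.14, 3.14, 3.14].

### API

Orientations are given as a unit quaternion [w, x, y, z].
In Python, from cell import arm gives the robot as it stands.
- The arm moves only by the tool move_arm, never from a script. Its argument "increments" is a list of rows, each a list of 3 entries, a list of its own where there are three numbers: the turn, a rotation vector about the tool's x, y, z in units of 6 degrees (1.0 is 6 degrees), then the shift along the tool's x, y, z in units of 25 mm (1.0 is 25 mm), then the opening, from 0 (shut) to 1 (fully open). In form: [[[ax, ay, az], [x, y, z], jaw], ...]. A call has 1 to 10 rows; each row shifts and turns the commanded pose from where the row before left it, along the tool's axes as they then stand; what a row does not reach is not made up. A row lasts 1/12 s, in which the tool goes at most 41.7 mm and 7.16 degrees, less where a joint would pass 70% of its speed; a pose out of reach is approached as far as the arm can. A call is refused whole if a number of a shift passes 1 or a number of a turn 1, either way. A call with a gripper value outside its range is refused whole. The fingers move at their own pace and stop on an object; the grip force is fixed at half the most. Time passes only in rows, so rows that do not move let the fingers close. It gives the time, the measured TCP pose, the force, the opening and the grip force at its end, in the units of the state.
- arm.state(): the state, without advancing time (a new reading comes with each control period).
- arm.camera(name): name is "scene" or "top" or "wrist"; returns a dict with "image" (480x640x3 uint8, blue, green, red), "range_z" (480x640 float32, mm along the optical axis (not along the pixel's ray), 0 where there is no reading), "fx", "fy", "cx", "cy" (pixels), "dist" ([k1, k2, p1, p2, k3] as OpenCV has them; the pictures are not rectified), "world_from_camera" (4x4, takes a point from camera to world coordinates). Camera axes: x right, y down, z forward; pixel columns grow to the right and rows downward; lengths in mm; the calibration is good to about 2 mm. A picture is of the moment at which its call begins.
- arm.finish_job(): hands the job in; it is judged then, once.
The state is a dict: "time_s": time; "joints": joint angles; "dq": joint speeds; "joint_efforts": joint torques, N m; "eef_pos": TCP position; "ee_rot": TCP orientation; "force": force on the tool from outside, world axes, zero at the start; "torque": the same for the moment, N m; "finger_gap": finger opening in mm; "grip_force": force on a finger pad.
Only numpy, scipy, OpenCV 4.12 (cv2) and the standard library are available. Lean on these libraries where they do the work, as an engineer would, in place of code of your own. Each camera call takes 0.05 s, during which the arm holds its last target. There are 200 camera calls.

## Working session

There is one attempt and no reset: what is moved stays moved. The work goes in short steps, Python scripts to look and compute and a tool call to move; the robot and the scene stay as the last step left them, time stands still between calls to the robot, and variables do not carry over. Pictures are saved under pics/ and viewed, at most 14 in all, crops included, and the job is handed in when it is done.

Besides the shell and the picture viewer there is one more tool, called after "Request:" as a command line: name --argument value ..., lists and objects as JSON in quotes. move_arm: Moves the arm, as the interface text tells. Its arguments: {"type":"object","properties":{"increments":{"type":"array"}},"required":["increments"]}

```bash
ls; mkdir -p pics
cat > h.py <<'E'
import numpy as np, cv2
from cell import arm
def snap(n,f):
    c=arm.camera(n); cv2.imwrite(f'pics/{f}.png',c['image']); np.save(f'pics/{f}.npy',c,allow_pickle=True); return c
def load(f): return np.load(f'pics/{f}.npy',allow_pickle=True).item()
def ray(c,uv):
    K=np.array([[c['fx'],0,c['cx']],[0,c['fy'],c['cy']],[0,0,1.]])
    p=cv2.undistortPoints(np.float64(uv).reshape(-1,1,2),K,np.float64(c['dist'])).reshape(-1,2)
    T=np.array(c['world_from_camera']); d=np.c_[p,np.ones(len(p))]
    return T[:3,3],d@T[:3,:3].T,
def plane(c,uv,z):
    o,d=ray(c,uv); return o+d*((z-o[2])/d[:,2])[:,None]
def depth(c,uv):
    o,d=ray(c,uv); uv=np.int32(np.round(uv)).reshape(-1,2); return o+d*c['range_z'][uv[:,1],uv[:,0]][:,None]
E
python3 - <<'E'
from h import *
for n in ('scene','top','wrist'):
    c=snap(n,n+'0'); print(n,np.round(c['world_from_camera'],3).tolist(),c['fx'],c['dist'])
print(arm.state())
E
```

```text
pics
scene [[0.85, 0.439, -0.29, 880.964], [0.526, -0.715, 0.461, -408.615], [-0.005, -0.545, -0.839, 824.915], [0.0, 0.0, 0.0, 1.0]] 444.5631689615743 [-0.02833228  0.          0.          0.          0.        ]
top [[0.007, -0.99, 0.14, 418.928], [-1.0, -0.006, 0.012, -8.837], [-0.011, -0.14, -0.99, 1341.722], [0.0, 0.0, 0.0, 1.0]] 577.4944076147871 [0.04378238 0.         0.         0.         0.        ]
wrist [[0.392, -0.883, -0.256, 298.766], [-0.92, -0.377, -0.108, -497.375], [-0.001, 0.278, -0.961, 383.461], [0.0, 0.0, 0.0, 1.0]] 353.46395942820004 [-0.05795383  0.          0.          0.          0.        ]
{'time_s': 0.15, 'joints': array([-1.18698407e+00,  3.20148548e-01,  1.56539334e+00,  1.22807141e-06,
        1.25741757e+00, -2.00203944e-02]), 'dq': array([ 0.00024435, -0.00202403, -0.00249875,  0.00146703,  0.00175728,
        0.00013234]), 'joint_efforts': array([-1.98440794e-04, -4.12775087e+01, -2.32155865e+01,  7.27148610e-02,
        4.33449238e-02, -9.97082429e-05]), 'eef_pos': array([ 225.88683973, -528.63597845,  404.11335719]), 'ee_rot': array([-6.72233545e-04,  9.79683872e-01,  2.00546861e-01, -1.23049393e-04]), 'force': array([ 0.18267586,  0.16417593, -0.52578364]), 'torque': array([ 0.00424625, -0.06048837,  0.0154787 ]), 'grip_force': 0.0, 'finger_gap': 91.26052541353454}
```

View pics/top0.png

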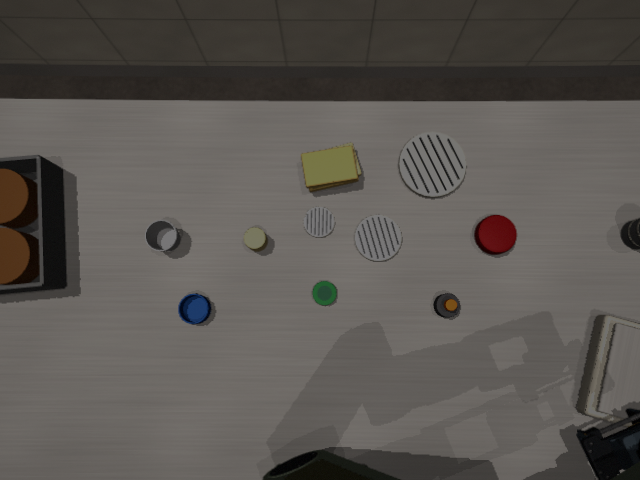

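View pics/scene0.png

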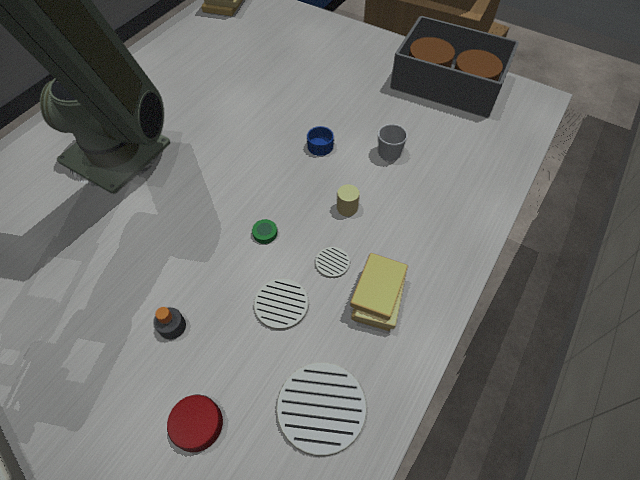

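The top view shows three boards: small (319,222), medium (378,238) and large (433,165). The medium one should be the 110 mm board. It also shows the mould (195,309), cheese (255,239), follower (324,293), weight (447,305), cup (163,236), red cheese (496,234) and slabs (331,167). The scene view agrees, with the boards at (332,262), (281,304) and (321,409). I'll measure them all and enlarge a crop.

```bash
cat > m1.py <<'E'
from h import *
t=load('top0'); s=load('scene0')
def blob(c,seed,tol_hsv,r):
    h=cv2.cvtColor(c['image'],cv2.COLOR_BGR2HSV); m=cv2.inRange(h,*map(np.array,tol_hsv))
    k=np.zeros_like(m); cv2.circle(k,seed,r,255,-1); m&=k
    m=cv2.morphologyEx(m,cv2.MORPH_CLOSE,np.ones((7,7),np.uint8))
    cs=max(cv2.findContours(m,0,cv2.CHAIN_APPROX_NONE)[0],key=cv2.contourArea); return cs.reshape(-1,2).astype(float),m
for n,ts,ss,R in (('small',(319,222),(332,262),28),('med',(378,238),(281,304),35),('large',(433,165),(321,409),55)):
  for c,sd,nm in((t,ts,'top'),(s,ss,'scene')):
    k=np.int32(sd); 
    print(n,nm,c['image'][k[1]-2:k[1]+3:2,k[0]-2:k[0]+3:2].tolist()[0], 'table',c['image'][sd[1],sd[0]+R+8].tolist())
for n,sd in dict(mould=(195,309),cheese=(255,239),follower=(324,293),weight=(451,305),cup=(163,236),waxed=(496,234),slabs=(331,167),med=(378,238),box=(40,180),tray=(620,360)).items():
    h=cv2.cvtColor(t['image'],cv2.COLOR_BGR2HSV); print(n,h[sd[1],sd[0]],np.round(depth(t,[sd]),1))
a=cv2.resize(t['image'][120:330,290:500],(600,600),interpolation=cv2.INTER_CUBIC); cv2.imwrite('pics/crop1.png',a)
E
python3 m1.py
```

```text
small top [[118, 118, 119], [81, 81, 81], [113, 113, 114]] table [106, 111, 115]
small scene [[102, 106, 100], [90, 92, 88], [177, 184, 177]] table [104, 165, 164]
med top [[109, 108, 109], [77, 77, 78], [118, 117, 119]] table [104, 107, 111]
med scene [[85, 87, 84], [20, 19, 17], [25, 24, 25]] table [157, 159, 158]
large top [[88, 90, 91], [61, 61, 62], [115, 117, 118]] table [100, 104, 108]
large scene [[158, 158, 152], [153, 155, 151], [120, 121, 116]] table [152, 155, 154]
mould [109 185 105] [[440.2 294.2   3. ]]
cheese [ 29  51 119] [[595.9 153.1  58.6]]
follower [ 72 117  72] [[477.9  -2.4  19.9]]
weight [ 17 201 118] [[ 451.9 -278.9   71.5]]
cup [  0   4 114] [[609.6 376.1   1.4]]
waxed [  0 214  93] [[ 613.1 -390.4   40.7]]
slabs [ 29 107 119] [[760.3 -16.6  67.8]]
med [30  5 54] [[ 606.7 -127.1   10. ]]
box [15  8 67] [[716.5 618.2 106. ]]
tray [ 15  19 108] [[ 341. -624.   84.]]
```

View pics/crop1.png

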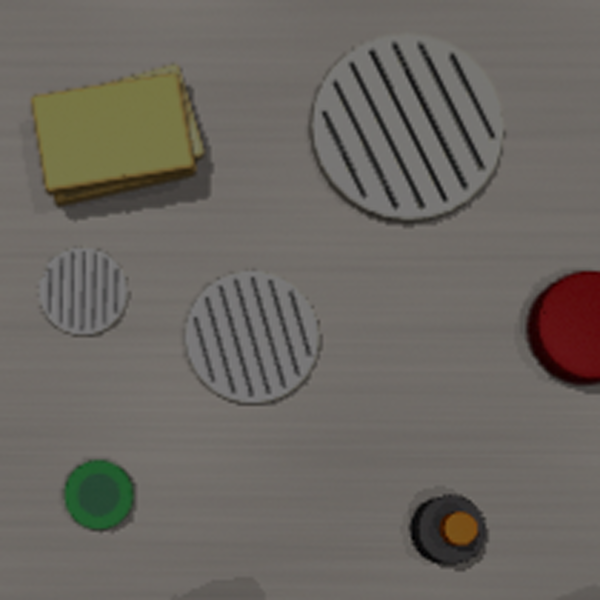

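The crop shows the medium board at crop (252,337), about 135 crop px across, which is roughly 110 mm. The small and large boards come to about 72 and 155 mm, so (378,238) in the top view is the target. Next I'll measure centres in both fixed views.

```bash
cat > m2.py <<'E'
from h import *
import sys
def grid(c):
    v,u=np.mgrid[0:480,0:640]; uv=np.c_[u.ravel(),v.ravel()].astype(float)
    P=depth(c,uv); P[c['range_z'].ravel()==0]=np.nan; return P.reshape(480,640,3)
def circ(p):
    A=np.c_[2*p,np.ones(len(p))]; x=np.linalg.lstsq(A,(p**2).sum(1),rcond=None)[0]; return x[:2],np.sqrt(x[2]+x[0]**2+x[1]**2)
rough=dict(board_s=(628,4,45,4,18),board=(605,-128,65,4,18),board_l=(770,-250,95,4,20),mould=(440,294,45,30,48),cheese=(596,153,35,52,66),follower=(478,-2,40,12,26),weight=(448,-277,35,33,45),knob=(452,-279,25,62,80),cup=(612,376,48,58,74),waxed=(613,-390,60,36,50),slabs=(755,-17,100,60,75))
if __name__=='__main__':
  for f in sys.argv[1:]:
    c=load(f); P=grid(c)
    for n,(x,y,r,z0,z1) in rough.items():
        m=(np.hypot(P[...,0]-x,P[...,1]-y)<r)&(P[...,2]>z0)&(P[...,2]<z1)
        if m.sum()<30: print(f,n,m.sum()); continue
        z=np.median(P[m][:,2]); mm=cv2.morphologyEx(m.astype(np.uint8),cv2.MORPH_CLOSE,np.ones((5,5),np.uint8))
        k=max(cv2.findContours(mm,0,cv2.CHAIN_APPROX_NONE)[0],key=cv2.contourArea).reshape(-1,2)
        k=cv2.convexHull(k.astype(np.int32)).reshape(-1,2).astype(float)
        q=plane(c,k,z)[:,:2]; ce,R=circ(q); mr=cv2.minEnclosingCircle(q.astype(np.float32))
        print(f,n,m.sum(),'z %.1f'%z,'c',ce.round(1),'R %.1f'%R,'| enc',np.round(mr[0],1),round(mr[1],1))
E
python3 m2.py top0 scene0
```

```text
top0 board_s 570 z 7.4 c [637.5   6.4] R 36.9 | enc [633.4   7.1] 41.2
top0 board 1726 z 10.8 c [ 603.5 -128.2] R 58.7 | enc [ 604.1 -128.8] 62.4
top0 board_l 3269 z 15.6 c [ 777.9 -253.5] R 83.9 | enc [ 774.6 -251.7] 88.6
top0 mould 173 z 35.8 c [441.4 292. ] R 33.7 | enc [440.5 292. ] 34.5
top0 cheese 357 z 56.5 c [598.9 154.3] R 24.4 | enc [599.  153.8] 24.9
top0 follower 435 z 17.0 c [478.7  -2.9] R 27.3 | enc [478.4  -3.1] 27.7
top0 weight 288 z 36.6 c [ 453.1 -278.6] R 26.4 | enc [ 453.1 -278.4] 26.7
top0 knob 113 z 68.7 c [ 452.9 -278.4] R 12.4 | enc [ 452.7 -278.2] 12.9
top0 cup 151 z 62.5 c [603.3 365. ] R 35.0 | enc [602.9 364.9] 35.6
top0 waxed 1099 z 40.3 c [ 614.1 -392.6] R 43.5 | enc [ 614.2 -392. ] 44.5
top0 slabs 1740 z 64.9 c [765.8 -12.3] R 65.3 | enc [763.4 -11.8] 69.5
scene0 board_s 655 z 6.5 c [643.    5.9] R 34.0 | enc [646.7   6.8] 37.1
scene0 board 2182 z 10.6 c [ 610.3 -131.4] R 55.2 | enc [ 610.4 -131.3] 55.9
scene0 board_l 6496 z 16.2 c [ 784.2 -260.5] R 78.3 | enc [ 785.1 -260.6] 79.3
scene0 mould 164 z 34.8 c [443.6 287.3] R 35.5 | enc [443.7 287.6] 36.7
scene0 cheese 314 z 55.9 c [601.5 150.1] R 25.0 | enc [601.6 150.2] 25.6
scene0 follower 427 z 16.4 c [481.2  -7.5] R 28.1 | enc [482.   -7.1] 29.4
scene0 weight 386 z 36.4 c [ 454.5 -284.3] R 26.8 | enc [ 454.7 -284.4] 27.2
scene0 knob 158 z 68.4 c [ 454.4 -284.4] R 13.4 | enc [ 454.5 -284.4] 13.8
scene0 cup 115 z 61.8 c [603.  359.8] R 36.4 | enc [603.4 359.2] 37.8
scene0 waxed 2167 z 40.8 c [ 617.3 -398.2] R 43.3 | enc [ 617.2 -398.7] 44.1
scene0 slabs 2261 z 64.6 c [765.1 -18.4] R 63.6 | enc [765.1 -17.6] 69.0
```

Request:
move_arm --increments '[[[0,0,0.96],[0,0,0],1],[[0,0,0.97],[0,0,0],1],[[0,0,0.96],[0,0,0],1],[[0,0,0.96],[0,0,0],1],[[0,0,0],[0.9,-1,0.2],1],[[0,0,0],[0.9,-1,0.2],1],[[0,0,0],[0.9,-1,0.2],1],[[0,0,0],[0.9,-1,0.2],1],[[0,0,0],[0.9,-1,0.2],1],[[0,0,0],[0.9,-1,0.2],1]]'

```text
time_s: 0.98
eef_pos: [361.5, -377.3, 374.3]
ee_rot: [-0.0, 1.0, 0.0, -0.0]
force: [0.1, 0.2, -0.1]
finger_gap: 91.3
grip_force: 0.0
```

Request:
move_arm --increments '[[[0,0,0],[0.9,-1,0.2],1],[[0,0,0],[0.9,-1,0.2],1],[[0,0,0],[0.9,-1,0.2],1],[[0,0,0],[0.9,-0.9,0.4],1],[[0,0,0],[0,0,0],1],[[0,0,0],[0,0,0],1]]'

```text
time_s: 1.48
eef_pos: [451.5, -279.9, 349.0]
ee_rot: [-0.0, 1.0, 0.002, -0.001]
force: [-0.4, 0.1, -0.3]
finger_gap: 91.1
grip_force: 0.0
```

```bash
python3 -c "
from h import *
snap('wrist','w_weight')"; python3 m2.py w_weight; cp pics/w_weight.png pics/v1.png
```

```text
w_weight board_s 917 z 7.3 c [634.   -8.7] R 20.2 | enc [629.8 -15.2] 23.6
w_weight board 12297 z 11.5 c [ 608.4 -128.5] R 55.5 | enc [ 607.7 -128.4] 56.1
w_weight board_l 0
w_weight mould 0
w_weight cheese 0
w_weight follower 2535 z 17.5 c [479.8  -5.9] R 28.8 | enc [478.1  -6.2] 30.4
w_weight weight 1968 z 37.3 c [ 454.2 -279.8] R 26.6 | enc [ 454.3 -280. ] 26.8
w_weight knob 875 z 69.3 c [ 454.6 -279.9] R 13.1 | enc [ 454.8 -279.6] 13.5
w_weight cup 0
w_weight waxed 8227 z 41.3 c [ 614.5 -392.6] R 43.5 | enc [ 613.9 -392.9] 44.1
w_weight slabs 0
```

View pics/v1.png

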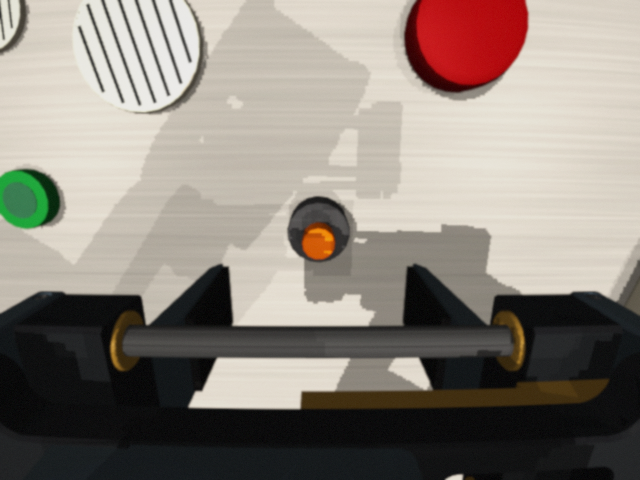

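Request:
move_arm --increments '[[[0,0,0],[0.9,-0.9,0],1],[[0,0,0],[0.9,-0.9,0],1],[[0,0,0],[0.9,-0.9,0],1],[[0,0,0],[0.9,-0.9,0],1],[[0,0,0],[0.9,-0.9,0],1],[[0,0,0],[0.9,-0.8,0],1],[[0,0,0],[0.8,-0.7,0],1],[[0,0,0],[0,0,0],1],[[0,0,0],[0,0,0],1]]'

```text
time_s: 2.28
eef_pos: [605.9, -131.6, 349.7]
ee_rot: [0.0, 1.0, 0.0, -0.0]
force: [0.4, 0.6, 0.5]
finger_gap: 90.8
grip_force: 0.0
```

```bash
python3 -c "
from h import *
snap('wrist','w_board');print(arm.state()['eef_pos'])"; python3 m2.py w_board
```

```text
[ 605.16496824 -132.17385545  349.69976136]
w_board board_s 4107 z 7.5 c [642.   9.] R 33.8 | enc [646.6  10.6] 37.3
w_board board 10664 z 11.5 c [ 609.5 -126.7] R 54.6 | enc [ 609.5 -126.7] 54.8
w_board board_l 18296 z 16.8 c [ 783.  -253.6] R 79.3 | enc [ 781.6 -254.2] 79.7
w_board mould 0
w_board cheese 466 z 56.4 c [600.8 148.7] R 22.8 | enc [598.2 139.4] 20.4
w_board follower 6
w_board weight 0
w_board knob 0
w_board cup 0
w_board waxed 5771 z 41.3 c [ 616.5 -390.2] R 43.6 | enc [ 615.7 -390.3] 44.8
w_board slabs 14076 z 65.7 c [760.9 -13.8] R 63.6 | enc [759.3 -13.7] 67.5
```

The wrist view shows the weight at (319,230) with its knob at (318,242), the board at (137,45) and the fingers framing the lower half. Measured board radii are 36, 55 and 79 mm, so the middle board at (609.5,-126.7) is confirmed. Next I go past the cheese to the mould.

Request:
move_arm --increments '[[[0,0,0],[0,-1,0],1],[[0,0,0],[0,-1,0],1],[[0,0,0],[0,-1,0],1],[[0,0,0],[0,-1,0],1],[[0,0,0],[0,-1,0],1],[[0,0,0],[0,-1,0],1],[[0,0,0],[0,-1,0],1],[[0,0,0],[0,-1,0],1],[[0,0,0],[0,-1,0],1],[[0,0,0],[-0.1,-1,0],1]]'

```text
time_s: 3.17
eef_pos: [602.7, 117.9, 350.1]
ee_rot: [0.0, 1.0, -0.001, 0.0]
force: [-0.0, -0.0, -0.4]
finger_gap: 91.3
grip_force: 0.0
```

Request:
move_arm --increments '[[[0,0,0],[-0.1,-1,0],1],[[0,0,0],[0,-0.4,0],1],[[0,0,0],[0,0,0],1],[[0,0,0],[0,0,0],1]]'

```text
time_s: 3.5
eef_pos: [600.4, 152.6, 349.9]
ee_rot: [0.001, 1.0, 0.0, -0.0]
force: [-0.1, -0.5, 0.4]
finger_gap: 91.5
grip_force: 0.0
```

```bash
python3 -c "
from h import *
snap('wrist','w_cheese');print(arm.state()['eef_pos'])"; python3 m2.py w_cheese
```

```text
[600.51323993 152.24839392 349.83595213]
w_cheese board_s 4099 z 7.6 c [641.8  10. ] R 33.9 | enc [645.5  11.7] 36.9
w_cheese board 8312 z 11.5 c [ 609.6 -123. ] R 55.9 | enc [ 608.4 -122.9] 57.5
w_cheese board_l 0
w_cheese mould 182 z 36.7 c [442.5 277.4] R 23.1 | enc [439.6 266.8] 22.0
w_cheese cheese 2845 z 57.4 c [601.  155.2] R 24.7 | enc [600.9 155.3] 24.9
w_cheese follower 2
w_cheese weight 0
w_cheese knob 0
w_cheese cup 1574 z 63.3 c [604.3 363.4] R 36.6 | enc [604.5 363.1] 37.9
w_cheese waxed 0
w_cheese slabs 12657 z 65.8 c [753.8 -10.7] R 63.2 | enc [754.4 -11.1] 65.7
```

Request:
move_arm --increments '[[[0,0,0],[-0.9,-0.8,0],1],[[0,0,0],[-0.9,-0.8,0],1],[[0,0,0],[-0.9,-0.8,0],1],[[0,0,0],[-0.9,-0.8,0],1],[[0,0,0],[-0.9,-0.8,0],1],[[0,0,0],[-0.9,-0.8,0],1],[[0,0,0],[-0.9,-0.8,0],1],[[0,0,0],[0,0,0],1],[[0,0,0],[0,0,0],1]]'

```text
time_s: 4.3
eef_pos: [442.6, 293.3, 350.0]
ee_rot: [0.0, 1.0, 0.001, 0.0]
force: [0.1, -0.8, -0.5]
finger_gap: 91.5
grip_force: 0.0
```

```bash
python3 -c "
from h import *
snap('wrist','w_mould');print(arm.state()['eef_pos'])"; python3 m2.py w_mould
```

```text
[443.34353241 292.88234447 349.9773557 ]
w_mould board_s 1257 z 7.5 c [630.5  26.7] R 21.1 | enc [625.6  30.5] 24.8
w_mould board 0
w_mould board_l 0
w_mould mould 1190 z 37.0 c [442.  291.7] R 33.9 | enc [442.1 291.7] 34.2
w_mould cheese 3856 z 57.4 c [599.2 157. ] R 25.4 | enc [599.4 157. ] 26.0
w_mould follower 1741 z 17.5 c [479.5   1.6] R 28.0 | enc [478.7   1.9] 28.5
w_mould weight 0
w_mould knob 0
w_mould cup 938 z 63.8 c [600.8 365.6] R 33.2 | enc [597.9 368.4] 33.8
w_mould waxed 0
w_mould slabs 0
```

Request:
move_arm --increments '[[[0,0,0],[-0.03,0.05,1],1],[[0,0,0],[0,0,1],1],[[0,0,0],[0,0,1],1],[[0,0,0],[0,0,1],1],[[0,0,0],[0,0,1],1],[[0,0,0],[0,0,0.8],1],[[0,0,0],[0,0,0.36],1],[[0,0,0],[0,0,0],0.6],[[0,0,0],[0,0,0],0.6],[[0,0,0],[0,0,0],0.6]]'

```text
time_s: 5.18
eef_pos: [443.2, 292.5, 196.9]
ee_rot: [-0.001, 1.0, -0.0, 0.001]
force: [-0.2, 0.4, -0.7]
finger_gap: 74.3
grip_force: 0.0
```

Request:
move_arm --increments '[[[0,0,0],[0,0,0],0.6],[[0,0,0],[0,0,0],0.6],[[0,0,0],[0,0,0],0.6]]'

```text
time_s: 5.43
eef_pos: [442.8, 292.8, 197.0]
ee_rot: [-0.001, 1.0, 0.0, 0.001]
force: [2.3, -2.2, 4.6]
finger_gap: 67.3
grip_force: 30.0
```

Request:
move_arm --increments '[[[0,0,0],[0,0,-0.8],0.6],[[0,0,0],[0,0,-1],0.6],[[0,0,0],[0.4,1,-1],0.6],[[0,0,0],[0.4,1,-1],0.6],[[0,0,0],[0.4,1,-0.2],0.6],[[0,0,0],[0.4,1,0],0.6],[[0,0,0],[0.4,1,0],0.6],[[0,0,0],[0.4,1,0],0.6],[[0,0,0],[0.4,1,0],0.6],[[0,0,0],[0.4,1,0],0.6]]'

```text
time_s: 6.27
eef_pos: [522.3, 91.5, 296.0]
ee_rot: [-0.0, 1.0, 0.0, 0.0]
force: [1.0, 0.5, -1.7]
finger_gap: 67.2
grip_force: 30.0
```

Request:
move_arm --increments '[[[0,0,0],[0.4,1,0],0.6],[[0,0,0],[0.4,1,0],0.6],[[0,0,0],[0.4,1,0],0.6],[[0,0,0],[0.4,1,0],0.6],[[0,0,0],[0.4,1,0],0.6],[[0,0,0],[0.4,1,0],0.6],[[0,0,0],[0.4,1,0],0.6],[[0,0,0],[0.4,1,0],0.6],[[0,0,0],[0.3,0.75,0],0.6],[[0,0,0],[0,0,0],0.6]]'

```text
time_s: 7.1
eef_pos: [611.0, -129.1, 295.7]
ee_rot: [0.001, 1.0, -0.001, 0.001]
force: [0.0, 0.1, -1.1]
finger_gap: 67.2
grip_force: 30.0
```

```bash
python3 -c "
from h import *
snap('wrist','w_b2');print(arm.state()['eef_pos'],arm.state()['finger_gap'])"; python3 m2.py w_b2
```

```text
[ 610.18658837 -127.43196865  295.59625256] 67.09976170547834
w_b2 board_s 5644 z 7.5 c [642.5   8.6] R 34.2 | enc [647.   10.3] 37.4
w_b2 board 8052 z 11.5 c [ 609.7 -126.7] R 54.5 | enc [ 609.7 -126.6] 54.7
w_b2 board_l 21716 z 16.8 c [ 784.1 -252.7] R 80.1 | enc [ 778.2 -254.1] 79.6
w_b2 mould 0
w_b2 cheese 0
w_b2 follower 0
w_b2 weight 0
w_b2 knob 0
w_b2 cup 0
w_b2 waxed 1638 z 40.3 c [ 616.8 -388.2] R 42.2 | enc [ 611.3 -367.5] 36.1
w_b2 slabs 16669 z 65.7 c [757.6 -15.1] R 62.5 | enc [753.5 -15.5] 64.8
```

View pics/w_b2.png

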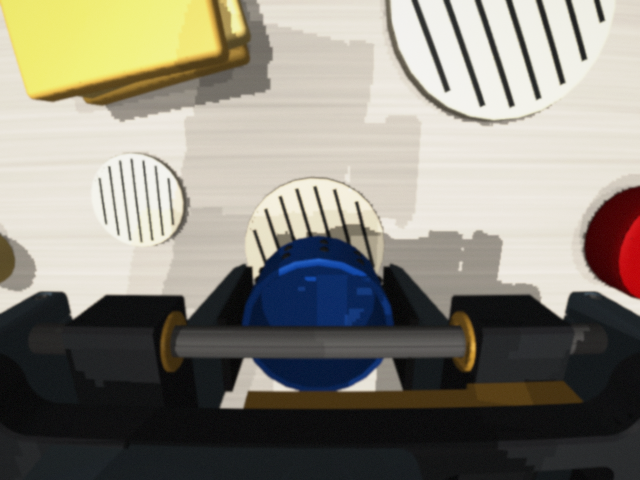

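The held mould is centred at (318,315) above the medium board at (315,240). Lowering it now.

Request:
move_arm --increments '[[[0,0,0],[0,0,1],0.6],[[0,0,0],[0,0,1],0.6],[[0,0,0],[0,0,0.8],0.6],[[0,0,0],[0,0,0.4],0.6],[[0,0,0],[0,0,0.16],0.6],[[0,0,0],[0,0,0],0.6],[[0,0,0],[0,0,0.06],0.6],[[0,0,0],[0,0,0],0.6]]'

```text
time_s: 7.82
eef_pos: [610.4, -125.9, 211.4]
ee_rot: [0.0, 1.0, 0.0, 0.001]
force: [0.1, 0.3, -0.3]
finger_gap: 66.8
grip_force: 30.0
```

Request:
move_arm --increments '[[[0,0,0],[0,0,0.08],0.6],[[0,0,0],[0,0,0],0.6],[[0,0,0],[0,0,0],0.6]]'

```text
time_s: 8.07
eef_pos: [610.3, -126.1, 209.1]
ee_rot: [0.0, 1.0, 0.0, 0.001]
force: [-0.5, -0.0, 1.9]
finger_gap: 67.1
grip_force: 30.0
```

Request:
move_arm --increments '[[[0,0,0],[0,0,0],1],[[0,0,0],[0,0,0],1],[[0,0,0],[0,0,0],1],[[0,0,0],[0,0,0],1],[[0,0,0],[0,0,0],1],[[0,0,0],[0,0,0],1],[[0,0,0],[0,0,-0.8],1],[[0,0,0],[0,0,-1],1],[[0,0,0],[0,0,-1],1],[[0,0,0],[0,0,-1],1]]'

```text
time_s: 8.9
eef_pos: [609.8, -126.0, 304.1]
ee_rot: [-0.0, 1.0, 0.0, -0.0]
force: [0.4, -0.7, -0.9]
finger_gap: 91.1
grip_force: 0.0
```

Request:
move_arm --increments '[[[0,0,0],[0,0,-1],1],[[0,0,0],[0,0,-0.8],1],[[0,0,0],[0,0,0],1],[[0,0,0],[0,0,0],1]]'

```text
time_s: 9.23
eef_pos: [610.0, -126.0, 349.3]
ee_rot: [0.0, 1.0, 0.0, 0.001]
force: [-0.6, -0.5, 0.0]
finger_gap: 91.2
grip_force: 0.0
```

```bash
sed -i "s/mould=(440,294,45,30,48)/mould=(610,-127,45,42,60)/" m2.py; python3 -c "
from h import *
snap('wrist','w_b3');snap('top','t1');print(arm.state()['eef_pos'],arm.state()['finger_gap'])"; python3 m2.py w_b3 t1 | grep -E "board |mould"
```

```text
[ 609.49059296 -125.89305359  346.91619304] 91.47635653104687
w_b3 board 8143 z 12.1 c [ 609.6 -126.7] R 54.5 | enc [ 609.6 -126.6] 54.8
w_b3 mould 1304 z 49.0 c [ 609.  -125.8] R 33.9 | enc [ 609.1 -126. ] 34.4
t1 board 501 z 11.9 c [ 589.2 -142. ] R 39.0 | enc [ 587.8 -141.9] 44.8
t1 mould 60 z 47.7 c [ 603.4 -126.7] R 30.2 | enc [ 594.6 -129.3] 29.7
```

Request:
move_arm --increments '[[[0,0,0],[-0.1,-1,0],1],[[0,0,0],[-0.1,-1,0],1],[[0,0,0],[-0.1,-1,0],1],[[0,0,0],[0,-1,0],1],[[0,0,0],[0,-1,0],1],[[0,0,0],[0,-1,0],1],[[0,0,0],[0,-1,0],1],[[0,0,0],[0,-1,0],1],[[0,0,0],[0,-1,0],1],[[0,0,0],[0,-1,0],1]]'

```text
time_s: 10.17
eef_pos: [601.8, 125.1, 346.2]
ee_rot: [0.0, 1.0, 0.0, -0.002]
force: [0.2, 0.3, -0.8]
finger_gap: 90.8
grip_force: 0.0
```

Request:
move_arm --increments '[[[0,0,0],[0,-1,0],1],[[0,0,0],[0,-0.25,0],1],[[0,0,0],[0,0,0],1],[[0,0,0],[0,0,0],1]]'

```text
time_s: 10.5
eef_pos: [602.0, 155.0, 346.9]
ee_rot: [0.001, 1.0, 0.001, -0.001]
force: [-0.2, -0.1, -0.3]
finger_gap: 91.4
grip_force: 0.0
```

```bash
python3 -c "
from h import *
snap('wrist','w_c2');print(arm.state()['eef_pos'])"; python3 m2.py w_c2 | grep cheese
```

```text
[602.16012047 154.3990232  347.2596767 ]
w_c2 cheese 2891 z 57.4 c [600.9 155.2] R 24.6 | enc [600.9 155.1] 24.9
```

Request:
move_arm --increments '[[[0,0,0],[0,0,1],1],[[0,0,0],[0,0,1],1],[[0,0,0],[0,0,1],1],[[0,0,0],[0,0,1],1],[[0,0,0],[0,0,0.68],1],[[0,0,0],[0,0,0],1],[[0,0,0],[0,0,0],0.4],[[0,0,0],[0,0,0],0.4],[[0,0,0],[0,0,0],0.4],[[0,0,0],[0,0,0],0.4]]'

```text
time_s: 11.38
eef_pos: [602.7, 155.1, 232.8]
ee_rot: [-0.0, 1.0, 0.0, 0.001]
force: [0.5, 0.1, -0.1]
finger_gap: 67.5
grip_force: 0.0
```

Request:
move_arm --increments '[[[0,0,0],[0,0,0],0.4],[[0,0,0],[0,0,0],0.4],[[0,0,0],[0,0,0],0.4],[[0,0,0],[0,0,0],0.4],[[0,0,0],[0,0,0],0.4]]'

```text
time_s: 11.8
eef_pos: [602.4, 155.3, 231.8]
ee_rot: [-0.0, 1.0, 0.0, 0.0]
force: [-0.9, -0.6, 3.7]
finger_gap: 49.0
grip_force: 30.0
```

Request:
move_arm --increments '[[[0,0,0],[0,0,-0.6],0.4],[[0,0,0],[0,0,-1],0.4],[[0,0,0],[0,0,-1],0.4],[[0,0,0],[0,0.6,-0.6],0.4],[[0,0,0],[0.1,1,0],0.4],[[0,0,0],[0.1,1,0],0.4],[[0,0,0],[0.1,1,0],0.4],[[0,0,0],[0,1,0],0.4],[[0,0,0],[0,1,0],0.4],[[0,0,0],[0,1,0],0.4]]'

```text
time_s: 12.63
eef_pos: [609.6, -10.9, 310.7]
ee_rot: [-0.0, 1.0, 0.0, -0.0]
force: [-0.0, 0.5, -0.5]
finger_gap: 48.9
grip_force: 30.0
```

Request:
move_arm --increments '[[[0,0,0],[0,1,0],0.4],[[0,0,0],[0,1,0],0.4],[[0,0,0],[0,1,0],0.4],[[0,0,0],[0,1,0],0.4],[[0,0,0],[0,0.65,0],0.4],[[0,0,0],[0,0,0],0.4],[[0,0,0],[0,0,0],0.4]]'

```text
time_s: 13.22
eef_pos: [609.7, -126.6, 310.6]
ee_rot: [-0.0, 1.0, -0.001, -0.001]
force: [0.0, -0.1, -1.2]
finger_gap: 48.7
grip_force: 30.0
```

```bash
python3 -c "
from h import *
snap('wrist','w_b4');print(arm.state()['eef_pos'],arm.state()['finger_gap'])"; python3 m2.py w_b4 | grep -E "mould|board "
```

```text
[ 609.75765212 -125.8354322   310.74580683] 49.15665285848171
w_b4 board 7293 z 11.8 c [ 609.8 -126.7] R 54.4 | enc [ 609.8 -126.6] 54.7
w_b4 mould 1019 z 49.1 c [ 609.6 -125.8] R 33.7 | enc [ 609.7 -125.9] 34.0
```

View pics/w_b4.png

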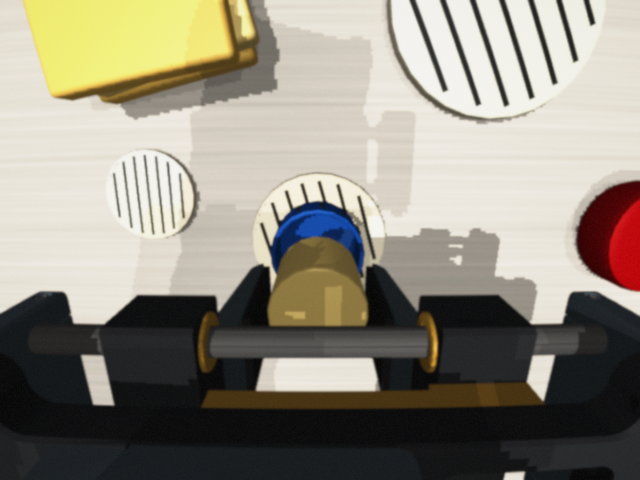

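The cheese (318,290) is held upright in line with the mould (318,245). Lowering it in.

Request:
move_arm --increments '[[[0,0,0],[0,0,0.5],0.4],[[0,0,0],[0,0,0.5],0.4],[[0,0,0],[0,0,0.5],0.4],[[0,0,0],[0,0,0.4],0.4],[[0,0,0],[0,0,0.3],0.4],[[0,0,0],[0,0,0.15],0.4],[[0,0,0],[0,0,0],0.4],[[0,0,0],[0,0,0.08],0.4],[[0,0,0],[0,0,0],0.4]]'

```text
time_s: 14.02
eef_pos: [610.1, -126.0, 250.8]
ee_rot: [0.0, 1.0, 0.0, 0.0]
force: [-0.1, 0.3, -1.7]
finger_gap: 48.7
grip_force: 30.0
```

Request:
move_arm --increments '[[[0,0,0],[0,0,0.08],0.4],[[0,0,0],[0,0,0],0.4],[[0,0,0],[0,0,0],0.4]]'

```text
time_s: 14.27
eef_pos: [610.0, -126.1, 248.9]
ee_rot: [0.0, 1.0, 0.0, 0.0]
force: [0.7, 1.0, -0.3]
finger_gap: 49.2
grip_force: 30.0
```

Request:
move_arm --increments '[[[0,0,0],[0,0,0.02],0.7],[[0,0,0],[0,0,0],1],[[0,0,0],[0,0,0],1],[[0,0,0],[0,0,0],1],[[0,0,0],[0,0,0],1],[[0,0,0],[0,0,0],1],[[0,0,0],[0,0,0],1],[[0,0,0],[0,0,-0.8],1],[[0,0,0],[0,0,-1],1],[[0,0,0],[0,0,-1],1]]'

```text
time_s: 15.1
eef_pos: [609.7, -126.0, 318.1]
ee_rot: [-0.0, 1.0, 0.0, -0.001]
force: [0.2, 0.2, -0.3]
finger_gap: 91.4
grip_force: 0.0
```

Request:
move_arm --increments '[[[0,0,0],[0,0,-1],1],[[0,0,0],[0,0,-0.3],1],[[0,0,0],[0,0,0],1],[[0,0,0],[0,0,0],1]]'

```text
time_s: 15.43
eef_pos: [609.6, -126.0, 349.8]
ee_rot: [-0.0, 1.0, 0.0, -0.0]
force: [-0.4, 0.0, -0.3]
finger_gap: 91.2
grip_force: 0.0
```

```bash
sed -i "s/cheese=(596,153,35,52,66)/cheese=(610,-127,35,68,84)/" m2.py; python3 -c "
from h import *
snap('wrist','w_b5');print(arm.state()['eef_pos'],arm.state()['finger_gap'])"; python3 m2.py w_b5 | grep -E "mould|board |cheese"
```

```text
[ 609.45867612 -125.89960086  348.82091197] 91.2733554301802
w_b5 board 5486 z 11.6 c [ 609.5 -126.7] R 54.6 | enc [ 609.6 -126.8] 54.9
w_b5 mould 1104 z 49.3 c [ 609.2 -125.8] R 33.8 | enc [ 609.4 -125.7] 34.3
w_b5 cheese 3199 z 74.4 c [ 608.8 -125.8] R 24.7 | enc [ 608.9 -125.6] 25.1
```

Request:
move_arm --increments '[[[0,0,0],[-0.9,-0.8,0],1],[[0,0,0],[-0.9,-0.8,0],1],[[0,0,0],[-0.9,-0.8,0],1],[[0,0,0],[-0.9,-0.8,0],1],[[0,0,0],[-0.9,-0.8,0],1],[[0,0,0],[-0.7,-0.9,0],1],[[0,0,0],[0,0,0],1],[[0,0,0],[0,0,0],1]]'

```text
time_s: 16.15
eef_pos: [478.8, -2.8, 349.1]
ee_rot: [0.0, 1.0, 0.001, -0.001]
force: [0.7, -0.0, 0.2]
finger_gap: 91.3
grip_force: 0.0
```

```bash
python3 -c "
from h import *
snap('wrist','w_f');print(arm.state()['eef_pos'],arm.state()['finger_gap'])"; python3 m2.py w_f | grep -E "follower"
```

```text
[479.69856717  -3.42187293 349.42712868] 91.30802946380079
w_f follower 2836 z 17.6 c [479.9  -2.7] R 27.6 | enc [479.9  -2.7] 27.9
```

Request:
move_arm --increments '[[[0,0,0],[0.06,0,1],1],[[0,0,0],[0,0,1],1],[[0,0,0],[0,0,1],1],[[0,0,0],[0,0,1],1],[[0,0,0],[0,0,1],1],[[0,0,0],[0,0,0.8],1],[[0,0,0],[0,0,0.38],1],[[0,0,0],[0,0,0],1],[[0,0,0],[0,0,0],0.45],[[0,0,0],[0,0,0],0.45]]'

```text
time_s: 17.03
eef_pos: [482.2, -3.9, 196.7]
ee_rot: [0.0, 1.0, 0.0, 0.001]
force: [0.2, 0.3, 1.1]
finger_gap: 80.5
grip_force: 0.0
```

Request:
move_arm --increments '[[[0,0,0],[0,0,0],0.45],[[0,0,0],[0,0,0],0.45],[[0,0,0],[0,0,0],0.45],[[0,0,0],[0,0,0],0.45],[[0,0,0],[0,0,0],0.45],[[0,0,0],[0,0,0],0.45],[[0,0,0],[0,0,0],0.45]]'

```text
time_s: 17.62
eef_pos: [481.5, -3.6, 196.6]
ee_rot: [0.0, 1.0, 0.0, 0.001]
force: [-0.2, 0.7, 7.4]
finger_gap: 55.2
grip_force: 30.0
```

Request:
move_arm --increments '[[[0,0,0],[0,0,-0.6],0.45],[[0,0,0],[0,0,-1],0.45],[[0,0,0],[0,0,-1],0.45],[[0,0,0],[0,0,-1],0.45],[[0,0,0],[0.5,0.5,-0.8],0.45],[[0,0,0],[0.9,0.9,0],0.45],[[0,0,0],[0.9,0.9,0],0.45],[[0,0,0],[0.9,0.9,0],0.45],[[0,0,0],[0.9,0.9,0],0.45],[[0,0,0],[0.7,0.6,0],0.45]]'

```text
time_s: 18.45
eef_pos: [602.7, -123.0, 305.6]
ee_rot: [0.0, 1.0, -0.0, 0.0]
force: [-0.3, 0.8, -0.3]
finger_gap: 54.7
grip_force: 30.0
```

Request:
move_arm --increments '[[[0,0,0],[0.35,0.2,0],0.45],[[0,0,0],[0,0,0],0.45],[[0,0,0],[0,0,0],0.45]]'

```text
time_s: 18.7
eef_pos: [609.6, -125.5, 305.3]
ee_rot: [-0.0, 1.0, 0.0, -0.001]
force: [-0.7, 0.8, -1.6]
finger_gap: 55.5
grip_force: 30.0
```

```bash
python3 -c "
from h import *
snap('wrist','w_b6');print(arm.state()['eef_pos'],arm.state()['finger_gap'])"; python3 m2.py w_b6 | grep -E "mould|board |cheese"
```

```text
[ 609.23833374 -125.11281633  305.47446165] 55.21897735991151
w_b6 board 6236 z 11.6 c [ 609.7 -126.7] R 54.4 | enc [ 609.8 -126.8] 54.7
w_b6 mould 1371 z 49.2 c [ 609.8 -125.8] R 33.6 | enc [ 609.7 -125.9] 34.0
w_b6 cheese 1063 z 74.1 c [ 610.1 -125.7] R 23.9 | enc [ 614.3 -126. ] 23.4
```

View pics/w_b6.png

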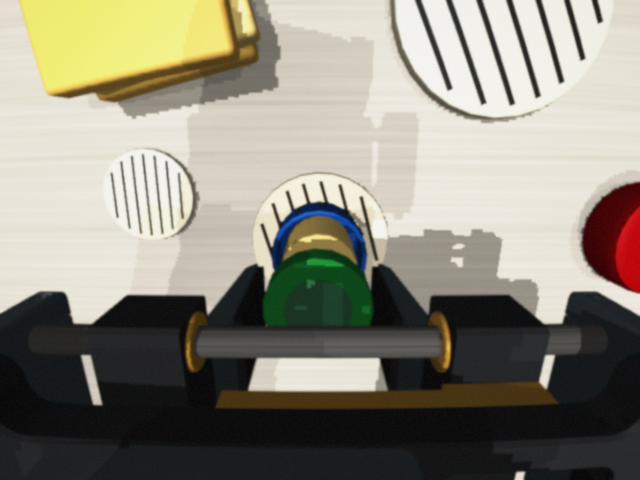

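The follower (318,290) is held flat and in line with the cheese (320,238). Lowering it.

Request:
move_arm --increments '[[[0,0,0],[0.02,0.02,0.5],0.45],[[0,0,0],[0,0,0.4],0.45],[[0,0,0],[0,0,0.3],0.45],[[0,0,0],[0,0,0.1],0.45],[[0,0,0],[0,0,0],0.45],[[0,0,0],[0,0,0],0.45]]'

```text
time_s: 19.25
eef_pos: [610.6, -126.3, 273.6]
ee_rot: [0.0, 1.0, 0.0, -0.0]
force: [0.9, -0.9, -0.4]
finger_gap: 54.9
grip_force: 30.0
```

Request:
move_arm --increments '[[[0,0,0],[0,0,0.08],0.45],[[0,0,0],[0,0,0],0.45],[[0,0,0],[0,0,0],0.45]]'

```text
time_s: 19.5
eef_pos: [610.7, -126.6, 271.8]
ee_rot: [0.0, 1.0, 0.0, 0.0]
force: [-0.5, 1.1, -0.3]
finger_gap: 55.0
grip_force: 30.0
```

Request:
move_arm --increments '[[[0,0,0],[0,0,0.02],0.7],[[0,0,0],[0,0,0],1],[[0,0,0],[0,0,0],1],[[0,0,0],[0,0,0],1],[[0,0,0],[0,0,0],1],[[0,0,0],[0,0,0],1],[[0,0,0],[0,0,-0.6],1],[[0,0,0],[0,0,-1],1],[[0,0,0],[0,0,-1],1],[[0,0,0],[0,0,-0.5],1]]'

```text
time_s: 20.33
eef_pos: [611.2, -126.6, 351.6]
ee_rot: [0.001, 1.0, 0.0, 0.002]
force: [0.6, -0.4, 1.1]
finger_gap: 91.1
grip_force: 0.0
```

Request:
move_arm --increments '[[[0,0,0],[0,0,0],1],[[0,0,0],[0,0,0],1]]'

```text
time_s: 20.5
eef_pos: [610.6, -126.5, 348.8]
ee_rot: [0.0, 1.0, 0.0, 0.001]
force: [0.5, 0.2, -0.2]
finger_gap: 91.1
grip_force: 0.0
```

```bash
sed -i "s/follower=(478,-2,40,12,26)/follower=(610,-127,40,86,104)/" m2.py; python3 -c "
from h import *
snap('wrist','w_b7');print(arm.state()['eef_pos'],arm.state()['finger_gap'])"; python3 m2.py w_b7 | grep -E "mould|board |follower"
```

```text
[ 610.33228818 -126.44223808  347.68340616] 90.97081251301665
w_b7 board 4909 z 11.6 c [ 609.6 -126.7] R 54.5 | enc [ 609.7 -126.7] 54.7
w_b7 mould 846 z 49.2 c [ 609.5 -125.8] R 33.7 | enc [ 609.7 -125.8] 33.9
w_b7 follower 4609 z 92.6 c [ 609.3 -126.2] R 27.8 | enc [ 609.4 -126.2] 28.1
```

Request:
move_arm --increments '[[[0,0,0],[-0.9,0.9,0],1],[[0,0,0],[-0.9,0.9,0],1],[[0,0,0],[-0.9,0.9,0],1],[[0,0,0],[-0.9,0.9,0],1],[[0,0,0],[-0.9,0.9,0],1],[[0,0,0],[-0.9,0.9,0],1],[[0,0,0],[-0.8,0.73,0],1],[[0,0,0],[0,0,0],1],[[0,0,0],[0,0,0],1]]'

```text
time_s: 21.3
eef_pos: [454.7, -280.4, 347.1]
ee_rot: [-0.001, 1.0, -0.001, -0.001]
force: [0.1, 0.3, -0.1]
finger_gap: 91.2
grip_force: 0.0
```

```bash
python3 -c "
from h import *
snap('wrist','w_w2');print(arm.state()['eef_pos'],arm.state()['finger_gap'])"; python3 m2.py w_w2 | grep -E "weight|knob"
```

```text
[ 455.53461754 -279.87267323  347.37954055] 91.27860279175508
w_w2 weight 1973 z 37.4 c [ 454.2 -279.9] R 26.6 | enc [ 454.3 -279.7] 26.9
w_w2 knob 883 z 69.3 c [ 454.6 -280. ] R 13.0 | enc [ 454.6 -280.3] 13.4
```

Request:
move_arm --increments '[[[0,0,0],[0,0,1],1],[[0,0,0],[0,0,1],1],[[0,0,0],[0,0,1],1],[[0,0,0],[0,0,1],1],[[0,0,0],[0,0,1],1],[[0,0,0],[0,0,0.46],1],[[0,0,0],[0,0,0],1],[[0,0,0],[0,0,0],0.4],[[0,0,0],[0,0,0],0.4],[[0,0,0],[0,0,0],0.4]]'

```text
time_s: 22.18
eef_pos: [456.5, -279.8, 213.1]
ee_rot: [0.001, 1.0, 0.001, 0.001]
force: [0.1, -0.3, 1.0]
finger_gap: 73.7
grip_force: 0.0
```

Request:
move_arm --increments '[[[0,0,0],[0,0,0],0.4],[[0,0,0],[0,0,0],0.4],[[0,0,0],[0,0,0],0.4],[[0,0,0],[0,0,0],0.4],[[0,0,0],[0,0,0],0.4],[[0,0,0],[0,0,0],0.4]]'

```text
time_s: 22.68
eef_pos: [455.9, -280.0, 212.6]
ee_rot: [0.0, 1.0, 0.0, 0.0]
force: [-0.7, 0.7, 5.6]
finger_gap: 53.1
grip_force: 30.0
```

Request:
move_arm --increments '[[[0,0,0],[0,0,-0.3],0.4],[[0,0,0],[0,0,-0.7],0.4],[[0,0,0],[0,0,-1],0.4],[[0,0,0],[0,0,-1],0.4],[[0,0,0],[0,0,-1],0.4],[[0,0,0],[0,0,-0.7],0.4],[[0,0,0],[0,0,-0.3],0.4],[[0,0,0],[0.3,-0.3,0],0.4],[[0,0,0],[0.6,-0.6,0],0.4],[[0,0,0],[0.8,-0.8,0],0.4]]'

```text
time_s: 23.52
eef_pos: [497.5, -237.0, 335.1]
ee_rot: [-0.001, 1.0, -0.001, -0.002]
force: [0.6, -1.2, -6.1]
finger_gap: 52.9
grip_force: 30.0
```

Request:
move_arm --increments '[[[0,0,0],[0.8,-0.8,0],0.4],[[0,0,0],[0.8,-0.8,0],0.4],[[0,0,0],[0.8,-0.8,0],0.4],[[0,0,0],[0.8,-0.8,0],0.4],[[0,0,0],[0.6,-0.6,0],0.4],[[0,0,0],[0.4,-0.4,0],0.4],[[0,0,0],[0.3,-0.24,0],0.4],[[0,0,0],[0,0,0],0.4],[[0,0,0],[0,0,0],0.4]]'

```text
time_s: 24.27
eef_pos: [610.3, -126.4, 336.0]
ee_rot: [0.0, 1.0, 0.001, -0.001]
force: [-0.6, -0.2, -5.6]
finger_gap: 53.1
grip_force: 30.0
```

```bash
python3 -c "
from h import *
snap('wrist','w_b8');s=snap('scene','s8');print(arm.state()['eef_pos'],arm.state()['finger_gap'])
cv2.imwrite('pics/s8c.png',cv2.resize(s['image'][180:380,180:380],(600,600)))"; python3 m2.py w_b8 | grep -E "mould|board |follower"
```

```text
[ 609.87710346 -127.0956899   336.59538061] 53.54986104950741
w_b8 board 5242 z 11.6 c [ 609.6 -126.7] R 54.5 | enc [ 609.6 -126.7] 54.8
w_b8 mould 936 z 49.2 c [ 609.7 -125.8] R 33.5 | enc [ 609.8 -125.8] 33.8
w_b8 follower 1467 z 92.3 c [ 610.1 -126.4] R 27.3 | enc [ 610.7 -126.5] 27.5
```

View pics/w_b8.png

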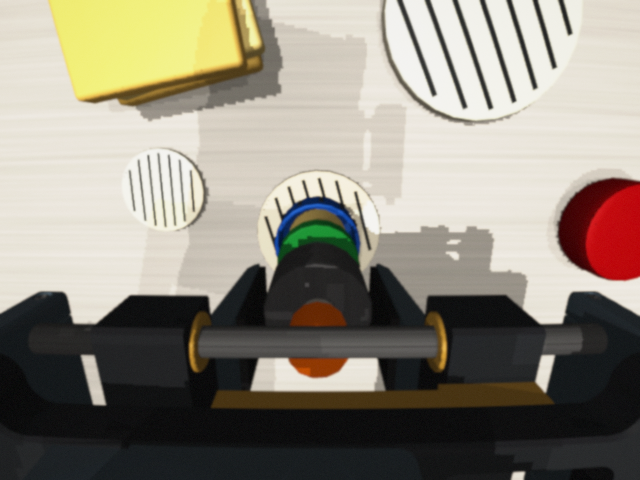

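View pics/s8c.png

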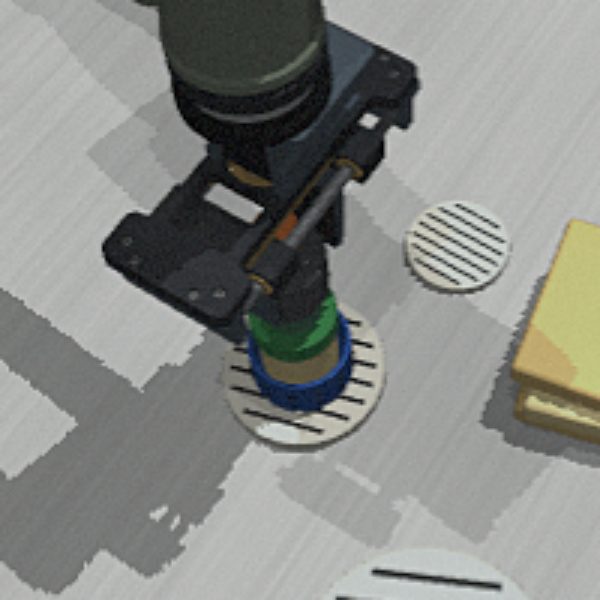

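The weight (318,290, knob at 318,338) hangs upright over the follower (318,240), and the stack below it is intact. Lowering it.

Request:
move_arm --increments '[[[0,0,0],[0.02,0,0.4],0.4],[[0,0,0],[0,0,0.4],0.4],[[0,0,0],[0,0,0.25],0.4],[[0,0,0],[0,0,0.1],0.4],[[0,0,0],[0,0,0],0.4],[[0,0,0],[0,0,0],0.4]]'

```text
time_s: 24.87
eef_pos: [611.2, -126.4, 308.0]
ee_rot: [0.0, 1.0, 0.0, -0.0]
force: [0.1, 0.3, -6.7]
finger_gap: 53.6
grip_force: 30.0
```

Request:
move_arm --increments '[[[0,0,0],[0,0,0.04],0.4],[[0,0,0],[0,0,0],0.4],[[0,0,0],[0,0,0],0.4]]'

```text
time_s: 25.12
eef_pos: [611.3, -126.2, 307.6]
ee_rot: [0.0, 1.0, 0.0, 0.0]
force: [0.0, 0.0, -6.1]
finger_gap: 53.3
grip_force: 30.0
```

Request:
move_arm --increments '[[[0,0,0],[0,0,0.06],0.4],[[0,0,0],[0,0,0],0.4],[[0,0,0],[0,0,0],0.4]]'

```text
time_s: 25.37
eef_pos: [611.2, -126.3, 305.8]
ee_rot: [0.0, 1.0, 0.0, 0.0]
force: [0.1, -0.8, -5.7]
finger_gap: 53.6
grip_force: 30.0
```

Request:
move_arm --increments '[[[0,0,0],[0,0,0.03],0.4],[[0,0,0],[0,0,0],0.4],[[0,0,0],[0,0,0],0.4]]'

```text
time_s: 25.62
eef_pos: [611.2, -126.2, 305.7]
ee_rot: [0.0, 1.0, 0.0, 0.0]
force: [-1.8, 0.4, -0.2]
finger_gap: 53.1
grip_force: 30.0
```

The force dropped from -6 to -0.2 N, so the weight is seated. Releasing.

Request:
move_arm --increments '[[[0,0,0],[0,0,0],0.7],[[0,0,0],[0,0,0],1],[[0,0,0],[0,0,0],1],[[0,0,0],[0,0,0],1],[[0,0,0],[0,0,0],1],[[0,0,0],[0,0,0],1],[[0,0,0],[0,0,-0.6],1],[[0,0,0],[0,0,-1],1],[[0,0,0],[0,0,-1],1],[[0,0,0],[0,0,-1],1]]'

```text
time_s: 26.45
eef_pos: [611.1, -126.3, 395.8]
ee_rot: [-0.0, 1.0, 0.0, -0.0]
force: [0.7, 0.0, 0.3]
finger_gap: 91.4
grip_force: 0.0
```

Request:
move_arm --increments '[[[0,0,0],[0,0,-0.4],1],[[0,0,0],[0,0,0],1],[[0,0,0],[0,0,0],1]]'

```text
time_s: 26.7
eef_pos: [611.0, -126.2, 404.5]
ee_rot: [0.0, 1.0, 0.0, -0.0]
force: [0.4, -0.1, 0.3]
finger_gap: 91.5
grip_force: 0.0
```

```bash
sed -i "s/weight=(448,-277,35,33,45),knob=(452,-279,25,62,80)/weight=(610,-127,40,125,140),knob=(610,-127,25,155,175)/" m2.py; python3 -c "
from h import *
snap('wrist','w_b9');s=snap('scene','s9');print(arm.state()['eef_pos'],arm.state()['finger_gap'])
cv2.imwrite('pics/s9c.png',cv2.resize(s['image'][180:380,180:380],(600,600)))"; python3 m2.py w_b9 s9
```

```text
[ 610.82767008 -126.18909625  402.96168593] 91.24910485472705
w_b9 board_s 3055 z 7.5 c [642.3   8.7] R 34.1 | enc [646.9  10.4] 37.1
w_b9 board 3642 z 11.6 c [ 609.6 -126.7] R 54.5 | enc [ 609.6 -126.8] 54.8
w_b9 board_l 17239 z 16.8 c [ 783.4 -253.9] R 79.2 | enc [ 782.  -254.4] 79.8
w_b9 mould 548 z 49.3 c [ 609.5 -125.8] R 33.6 | enc [ 609.3 -125.9] 33.9
w_b9 cheese 81 z 80.2 c [ 609.2 -126.4] R 27.4 | enc [ 626.  -126.8] 21.5
w_b9 follower 291 z 92.2 c [ 610.  -126.3] R 27.0 | enc [ 616.  -126.8] 26.1
w_b9 weight 2410 z 130.3 c [ 609.5 -125.9] R 26.6 | enc [ 609.5 -125.6] 27.0
w_b9 knob 1153 z 162.3 c [ 610.  -125.9] R 13.2 | enc [ 610.1 -126.2] 13.7
w_b9 cup 0
w_b9 waxed 5124 z 41.3 c [ 616.5 -391. ] R 43.8 | enc [ 616.7 -391.2] 44.5
w_b9 slabs 13553 z 65.7 c [763.6 -12.7] R 63.8 | enc [765.5 -13.3] 69.9
s9 board_s 643 z 6.4 c [642.6   5.9] R 34.1 | enc [646.8   6.4] 37.4
s9 board 1123 z 10.7 c [ 610.6 -131.8] R 54.9 | enc [ 610.5 -131.7] 55.7
s9 board_l 6500 z 16.2 c [ 784.2 -260.5] R 78.3 | enc [ 785.1 -260.6] 79.2
s9 mould 261 z 48.1 c [ 610.2 -130.6] R 34.0 | enc [ 610.6 -130.7] 34.5
s9 cheese 64 z 79.9 c [ 610.7 -132. ] R 26.5 | enc [ 615.2 -137. ] 25.4
s9 follower 156 z 92.3 c [ 611.  -131.8] R 27.4 | enc [ 610.9 -131.9] 27.6
s9 weight 422 z 129.4 c [ 610.3 -130.3] R 26.6 | enc [ 609.6 -130.7] 27.5
s9 knob 172 z 161.2 c [ 609.8 -130.4] R 13.4 | enc [ 609.  -131.1] 14.2
s9 cup 113 z 61.6 c [602.9 360.1] R 36.2 | enc [603.  359.5] 37.5
s9 waxed 2167 z 40.8 c [ 617.3 -398.3] R 43.3 | enc [ 617.2 -398.7] 44.2
s9 slabs 2262 z 64.7 c [764.1 -17.8] R 64.1 | enc [765.5 -17.7] 69.0
```

View pics/s9c.png

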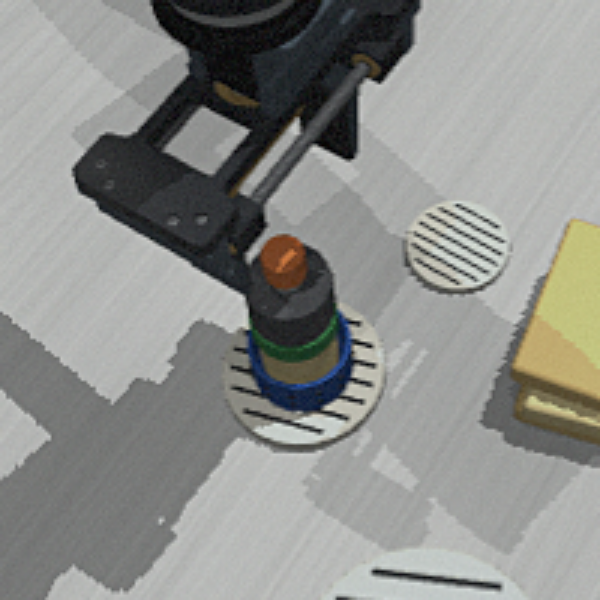

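The crop shows the stack standing straight: knob (284,262), weight, follower, cheese and mould on the medium board (303,380), with the gripper clear. The wrist view puts all the stack's axes within 1 mm of each other, and the bystanders have not moved. Handing in.

```bash
python3 -c "
from cell import arm
print(arm.finish_job())"
```

```text
the job is handed in; nothing more can be done
None
```

The cheese stack (mould, young cheese, follower, weight with its knob up) stands on the 110 mm board, its axes about 1 mm apart in the last wrist view; the bystanders were not moved, and I handed the job in at about 27 s (no verdict came back).

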